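# Pair the gate fob at the hallway intercom

## Task

Pair the gate fob: pick the white oblong key fob (the one with two round buttons and a small loop) out of the cluttered pull-out tray and lay it flat in the cradle of the grey intercom unit, button side up, either way round, and let go of it. Then turn the intercom's spring-return lever dial clockwise past its first two clicks to the third, marked by the white bar, and finish while still holding it there, as it springs back if let go. Leave everything else where it lies.

Things in the scene. Friction and masses are not known exactly. Their poses are not given: they have to be found in the camera images.
- tray: fixed wooden tray, outside 230 (x) by 300 (y) by 34 mm high, walls and floor 6 mm thick, slim metal runners along both sides and a bar handle on its -x side; origin at the centre of its underside. It and the console stand left and right of each other, either way round. Four things lie in it in a 2 by 2 array about 100 mm (its x) by 136 mm (its y) apart, any thing in any place, turned anyhow.
- fob_center (a point): centre of the white plastic key fob, half-way up: 64 (its x) by 38 (its y) by 16 mm thick (z up), 45 g or so, two round grey buttons on top, and a small loop of 5 mm bar, 14 mm deep, on its +x end, 9 to 14 mm above its underside. It starts flat on the tray's floor.
- fob: the key fob itself; origin at the centre of its underside, same axes as fob_center
- console: fixed grey intercom desk unit, 170 (x) by 250 (y) by 50 mm high, origin at the centre of its underside; its lever dial stands on its +y half, the cradle on its -y half. White marks on its top, 76 mm from the dial's axis, show the clicks: two dots, then a bar.
- cradle (a point): centre of the cradle's floor, on the intercom's top, 50 mm above the table; axes x along the cradle's length, y across. A shallow pocket 70 (x) by 44 mm (y) inside; walls 6 mm high and thick at both ends and corners, with a 42 mm gap for the fingers in the middle of each long side. The fob's centre lies 8 mm above this point when seated; its loop passes over the end wall either way round.
- dial (a joint): angle of the lever dial, rad, 0 at rest, growing clockwise seen from above; clicks (notches) at 0.4, 0.8 and 1.2 with a ridge half-way before each (the last at 1.0), and a hard end stop at 1.3. A spring drives it back to 0 from everywhere, notches included: turning it takes 0.1 to 0.4 N m, holding it at the third click about 0.3 N m.
- dial_axis (a point): point on the dial's upright turning axis, 26 mm above the intercom's top (half-way up the lever)
- lever_grip (a point): point in the lever, 52 mm out from dial_axis. The lever is a black upright fin 12 mm thick, 12 to 40 mm above the intercom's top, from 12 mm behind the axis to 65 mm out, on a dial disc 28 mm in radius, 12 mm high; a white line along its top. At rest it points 145 degrees anticlockwise from the intercom's +x (to -x and +y); turned, it sweeps over +y. This point moves with it.
- peg: bystander in the tray: steel clothes peg, 72 x 16 x 12 mm
- tin: bystander in the tray: round metal polish tin, 62 mm across, 22 mm high
- wedge: bystander in the tray: white plastic door wedge, 75 x 36 mm, 6 to 22 mm high
Mind the look-alikes: they are no part of the job. Leave any red or turquoise look-alike of the fob alone.

How it is judged:
On the way, in this order (a step that is already met when the one before it is completed fails the run):
1. the fob lies flat in the cradle, let go, with the dial at rest (x of fob_center in the frame of cradle between -0.006 and 0.006 m and y of fob_center in the frame of cradle between -0.006 and 0.006 m and z of fob_center in the frame of cradle between 0.005 and 0.0105 m and angle between fob_center's own z axis and vertical below 0.1 rad and contact force between each of the arm, the fingers and fob below 0.1 N and value of joint dial below 0.2 rad), for 0.2 s.
2. the dial is held at the third click (value of joint dial above 1.1 rad and contact force between any of the fingers, the arm and dial above 0.5 N), for 0.3 s.
At the end, for the whole second after the job is handed in: Fob flat in the cradle, button side up, centre within 6 mm of the cradle's centre and 5 to 10.5 mm above its floor, still and untouched; dial past 1.10 rad (third click 1.20), still, with the robot on the dial with over 0.5 N, through the last second (all of step 2 and x of fob_center in the frame of cradle between -0.006 and 0.006 m and y of fob_center in the frame of cradle between -0.006 and 0.006 m and z of fob_center in the frame of cradle between 0.005 and 0.0105 m and angle between fob_center's own z axis and vertical below 0.1 rad and contact force between each of the arm, the fingers and fob below 0.1 N and velocity of joint dial between -0.2 and 0.2 rad/s and linear speed of fob below 0.02 m/s); the arm keeps its last pose, push and grip.
It fails at once if another thing in the tray is moved more than 25 mm or tipped over (distance of any of peg, tin, wedge from where it was at the start of the episode above 0.025 m or angle between any of peg, tin, wedge's own z axis and vertical above 0.5 rad).
It fails at once if a thing standing or lying on the rack's top is moved more than 25 mm or tipped over (distance of any of tumbler, brush, coaster, shoehorn from where it was at the start of the episode above 0.025 m or angle between any of tumbler, brush, coaster, shoehorn's own z axis and vertical above 0.5 rad).
It also fails if it takes over 48 s, if anything falls off the work surface, if the arm or the gripper's body presses on something with over 40 N, if the wrist force passes 120 N, or if a joint passes its speed limit or range.

## Robot

A 6-joint arm with a two-finger parallel gripper is mounted at the origin on the work surface. World frame = base frame: x ahead of the robot, y to its left, z up, the work surface at z = 0. Lengths are in m, angles in rad, forces in N, time in s.
With the tool pointing down it reaches from about 0.425 to 0.95 m from the base axis. Payload 3.5 kg.
Tool frame: the origin (TCP) lies midway between the tips of the shut fingers; the grasp point (between the pads) lies 19 mm behind it; z points along the fingers, y is the line along which they close (so a half turn about z gives the same grasp; the last joint's range is limited). The gripper opens to 85 mm and grips with 20 to 120 N. Pads are 22 mm wide; open, the fingers measure 114 mm over their backs; the gripper's body (76 mm by 85 mm) begins 54 mm behind the grasp point. The pads swing forward as they close: fully open they stand 13 mm farther back than shut.
Start: joints at [-0.15, 0.286, 1.577, -0, 1.279, -0.15], TCP at [0.675, 0, 0.231] pointing down, gripper open.
Joint ranges: [-2.77, 2.77], [-0.9, 2.22], [0.21, 2.48], [-1.53, 4.67], [0.24, 2.81], [-2.84, 2.84]. Speed limits (rad/s): [2.79, 2.79, 3.14, 3.14, 3.14, 3.14].

## Interface

Orientations are given as a unit quaternion [x, y, z, w].
In Python, from plant import ctrl gives the robot as it stands. The module is installed in compiled form; this text tells all that it offers.
- The arm moves only by the shell command python3 -m inch 'ROWS' [FORCE]. ROWS is JSON, a list of rows, each a list of 5 numbers: the closure, from 0 (fully open) to 1 (shut), then the shift along the tool's x, y, z in m, then the turn about the tool's z in degrees. A call has 1 to 5 rows; each row is the pose to reach, as a shift and turn from the pose commanded when the call began, along the tool's axes at that moment; what a row does not reach only later rows make up. A row lasts 1/12 s, in which the tool goes at most 41.7 mm and 7.16 degrees, less where a joint would pass 70% of its speed; a pose out of reach is approached as far as the arm can. A call with a gripper value outside its range is refused whole. The fingers move at their own pace and stop on an object; FORCE is the grip in N (left out, the last holds). Time passes only in rows, so rows that repeat a pose let the fingers close. It gives the time, the measured TCP pose, the force, the opening and the grip force at its end, in the units of the state.
- ctrl.get_state(): the state, without advancing time (a new reading comes with each control period).
- ctrl.read_camera(name): name is "scene" or "side" or "wrist"; returns a dict with "pixels" (480x640x3 uint8, red, green, blue), "depth" (480x640 float32, m along the optical axis (not along the pixel's ray), 0 where there is no reading), "fx", "fy", "cx", "cy" (pixels), "xyz" and "rotation" of the camera in the world; the wrist camera has in their place "mount" (4x4, takes a point from camera to tool coordinates, whose origin is the TCP and whose axes are the flange's). Camera axes: x right, y down, z forward; pixel columns grow to the right and rows downward; lengths in m; the calibration is good to about 2 mm. A picture is of the moment at which its call begins: read the wrist's pose just before it.
- ctrl.sign_off(): hands the job in; it is judged then, once.
Trained networks look in a picture, given as the dict that the camera call returned (one of the last four; its "shot" number tells which), for a name from the list of things; names that differ only in an ending like _2 or _b are one class to them, and where a whole thing is asked for, a point or a joint stands for the part that bears it (a point fixed in the world has none). Each returns a list of dicts, best first, with "score" (0 to 1); they miss things now and then, are a little off and sometimes report something else, mostly with a low value. They report only what shows in the picture. A call takes as long as a camera call. They do not tell look-alikes from the thing itself.
- ctrl.spot_in(query, picture): "at" ([column, row] in pixels, amid what is visible of it).
- ctrl.tip_of(query, picture): "at" ([column, row] in pixels: a listed point, or the origin of a listed thing).
The state is a dict: "time": time; "qpos": joint angles; "dq": joint speeds; "joint_efforts": joint torques, N m; "eef_pos": TCP position; "tcp_rot": TCP orientation; "contact_force": force on the tool from outside, world axes, zero at the start; "wrist_torque": the same for the moment, N m; "opening": opening from 0.0 (shut) to 1.0 (fully open); "finger_force": force on a finger pad.
Only numpy, scipy, OpenCV 4.12 (cv2) and the standard library are available. Lean on these libraries where they do the work, as an engineer would, in place of code of your own. Each camera call takes 0.05 s, during which the arm holds its last target. There are 200 camera calls.

## Working session

There is one attempt and no reset: what is moved stays moved. The work goes in short steps, Python scripts to look and compute and a shell command to move; the robot and the scene stay as the last step left them, time stands still between calls to the robot, and variables do not carry over. Pictures are saved under pics/ and viewed, at most 10 in all, crops included, and the job is handed in when it is done.

```bash
mkdir -p pics; cat > h.py <<'E'
import numpy as np, cv2
from plant import ctrl
from scipy.spatial.transform import Rotation as R
def cam(n):
    s=ctrl.get_state(); p=ctrl.read_camera(n)
    if n=="wrist":
        T=np.eye(4);T[:3,:3]=R.from_quat(s["tcp_rot"]).as_matrix();T[:3,3]=s["eef_pos"];M=T@np.array(p["mount"])
    else:
        M=np.eye(4);r=np.array(p["rotation"],float)
        M[:3,:3]=r if r.shape==(3,3) else R.from_quat(r).as_matrix();M[:3,3]=p["xyz"]
    p["M"]=M;return p
def save(p,f): cv2.imwrite(f,p["pixels"][:,:,::-1])
def ray(p,uv):
    return p["M"][:3,:3]@np.array([(uv[0]-p["cx"])/p["fx"],(uv[1]-p["cy"])/p["fy"],1.])
def atz(p,uv,z):
    d=ray(p,uv);o=p["M"][:3,3];return o+d*(z-o[2])/d[2]
def dep(p,uv):
    d=p["depth"][int(round(uv[1])),int(round(uv[0]))];return p["M"][:3,3]+ray(p,uv)*d
def cloud(p):
    v,u=np.mgrid[:480,:640];d=p["depth"]
    c=np.stack([(u-p["cx"])/p["fx"]*d,(v-p["cy"])/p["fy"]*d,d],-1)@p["M"][:3,:3].T+p["M"][:3,3]
    c[d==0]=np.nan;return c
E
python3 - <<'E'
from h import *
np.set_printoptions(precision=4,suppress=True)
s=ctrl.get_state();print(s["eef_pos"],s["tcp_rot"],s["time"])
for n in["scene","side"]:
    p=cam(n);save(p,f"pics/{n}0.png");print(n,p["M"][:3,3])
    for q in["fob_center","cradle","dial_axis","lever_grip"]:
        for r in ctrl.tip_of(q,p)[:3]: print(q,r["score"],np.array(r["at"]),dep(p,r["at"]))
    for q in["peg","tin","wedge","tray","console"]:
        for r in ctrl.spot_in(q,p)[:2]: print(q,r["score"],np.array(r["at"]),dep(p,r["at"]))
E
```

```text
[0.6743 0.0002 0.2299] [ 0.7071  0.7071 -0.0007 -0.001 ] 0.0
scene [ 0.9515 -0.3562  0.5738]
fob_center 0.93 [378.3 258.1] [0.4759 0.0964 0.0216]
fob_center 0.66 [366.  194.6] [0.2895 0.2125 0.018 ]
fob_center 0.61 [257.4 259.5] [ 0.3599 -0.0918  0.0193]
cradle 0.89 [192.6 358.1] [ 0.532  -0.2762  0.0529]
cradle 0.68 [383.2 256.3] [0.476  0.108  0.0208]
dial_axis 0.91 [263.1 321.6] [ 0.5547 -0.1783  0.0891]
lever_grip 0.64 [269.1 292.5] [ 0.5114 -0.1455  0.0913]
peg 0.53 [482.9 265.8] [0.5896 0.2507 0.0157]
tin 0.74 [422.4 290.5] [0.587  0.1002 0.0294]
tin 0.58 [380.8 256.1] [0.4758 0.1021 0.0238]
wedge 0.58 [437.9 233.4] [0.4821 0.2408 0.0242]
wedge 0.49 [238.7 355.4] [ 0.5599 -0.2211  0.0509]
tray 0.68 [420.1 263.8] [0.5193 0.1621 0.0094]
console 0.95 [232.7 357. ] [ 0.559  -0.2295  0.0524]
side [0.3095 0.6288 0.6617]
fob_center 0.95 [399.9 395.1] [0.2886 0.2219 0.0183]
fob_center 0.95 [379.6 247.5] [ 0.35   -0.075   0.0167]
fob_center 0.88 [294.5 317.7] [0.4632 0.117  0.022 ]
cradle 0.86 [305.  157.9] [ 0.535  -0.2885  0.0515]
cradle 0.71 [308.9 186.2] [ 0.4936 -0.1415  0.088 ]
dial_axis 0.6 [288.8 178.6] [ 0.5381 -0.1648  0.0835]
lever_grip 0.69 [305.8 187.6] [ 0.4975 -0.1326  0.0907]
peg 0.57 [201.  384.8] [0.5651 0.258  0.0206]
tin 0.69 [229.4 307.5] [0.5686 0.1202 0.0281]
wedge 0.75 [265.  392.7] [0.4729 0.2538 0.0206]
tray 0.8 [238.7 367.7] [0.5259 0.2128 0.0074]
console 0.65 [296.4 193.5] [ 0.5231 -0.1585  0.0548]
```

View pics/scene0.png

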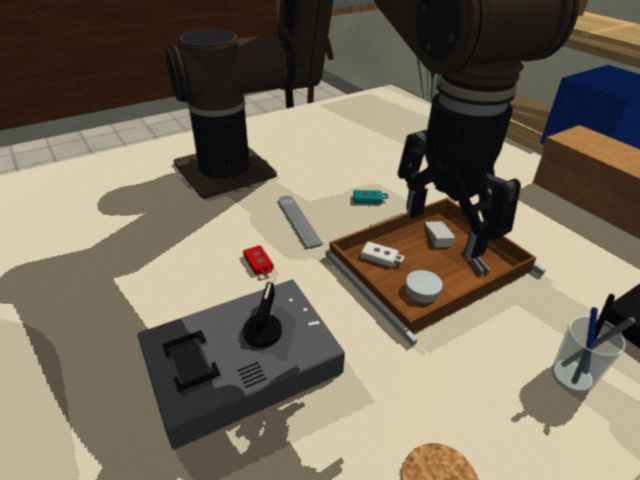

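View pics/side0.png

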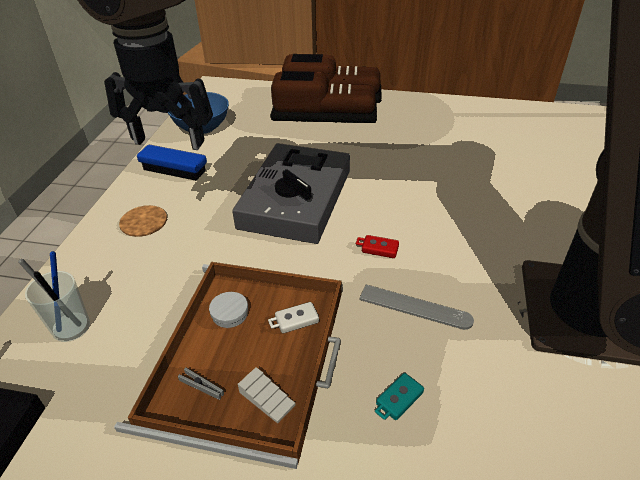

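The scene picture shows the white fob at (380,254) in the tray's near-robot, near-console corner, with its loop at (400,262). The cradle is at (190,358) and the lever at (266,310). In the side picture the fob is at (297,316) with its loop at (273,323), and the cradle is at (305,158).

```bash
cat >> h.py <<'E'
def fit(p,c0,rad,zlo,zhi,cond=None):
    c=cloud(p);m=(np.hypot(c[...,0]-c0[0],c[...,1]-c0[1])<rad)&(c[...,2]>zlo)&(c[...,2]<zhi)
    if cond is not None: m&=cond(p["pixels"].astype(int))
    m=m.astype(np.uint8);n,l,st,_=cv2.connectedComponentsWithStats(m)
    k=1+np.argmax(st[1:,4]);q=c[l==k]
    r=cv2.minAreaRect((q[:,:2]*1000).astype(np.float32));return r,q
white=lambda a:(a.min(-1)>110)&(a.max(-1)-a.min(-1)<60)
dark=lambda a:(a.max(-1)<70)
E
python3 - <<'E'
from h import *
np.set_printoptions(precision=4,suppress=True)
for n in["scene","side"]:
    p=cam(n)
    r,q=fit(p,(.47,.107),.05,.012,.03,white);print(n,"fob",r,len(q),q.mean(0),np.percentile(q[:,2],[10,50,90]))
    r,q=fit(p,(.54,-.22),.2,.045,.056);print("console",r,len(q),q.mean(0))
    r,q=fit(p,(.52,-.155),.075,.077,.1);print("lever",r,len(q),q.mean(0),np.percentile(q[:,2],[10,50,90]))
    r,q=fit(p,(.535,-.28),.06,.0535,.062);print("cradlewalls",r,len(q),q.mean(0))
E
```

```text
scene fob ((468.38494873046875, 113.63636016845703), (75.24124145507812, 38.26850891113281), 31.864490509033203) 438 [0.4671 0.1106 0.0236] [0.0218 0.0238 0.0251]
console ((539.8114624023438, -210.9341583251953), (249.41615295410156, 171.4688720703125), 85.12544250488281) 15761 [ 0.5518 -0.2242  0.0518]
lever ((523.0125122070312, -159.5338592529297), (12.746037483215332, 78.7387466430664), 50.179161071777344) 461 [ 0.5281 -0.1621  0.0894] [0.0816 0.0913 0.0927]
cradlewalls ((564.771484375, -282.1390075683594), (57.828189849853516, 22.21541404724121), 84.77713775634766) 366 [ 0.569  -0.2841  0.0572]
side fob ((467.9111022949219, 113.01000213623047), (76.27716827392578, 39.10936737060547), 30.8804988861084) 821 [0.4631 0.1143 0.0207] [0.017  0.0213 0.0231]
console ((539.9022216796875, -210.50186157226562), (252.78709411621094, 170.6577911376953), 85.21875762939453) 5497 [ 0.5381 -0.197   0.0499]
lever ((521.9010620117188, -159.13983154296875), (14.921934127807617, 77.53927612304688), 50.265777587890625) 283 [ 0.5207 -0.1549  0.0864] [0.0797 0.0882 0.0906]
cradlewalls ((564.7376098632812, -284.0648193359375), (60.093379974365234, 20.657535552978516), 84.75970458984375) 84 [ 0.5676 -0.283   0.0554]
```

```bash
python3 -m inch '[[0,0.015,-0.03,0,0],[0,0.03,-0.06,0,0],[0,0.045,-0.09,0.01,0],[0,0.06,-0.12,0.02,0],[0,0.075,-0.15,0.03,0]]' 40 && python3 -m inch '[[0,0.015,-0.025,0.01,0],[0,0.03,-0.05,0.02,0],[0,0.035,-0.062,0.03,0],[0,0.035,-0.062,0.03,6],[0,0.035,-0.062,0.03,13]]' && python3 -m inch '[[0,0,0,0,7],[0,0,0,0,14],[0,0,0,0,21],[0,0,0,0,28],[0,0,0,0,35]]' && python3 -m inch '[[0,0,0,0,7],[0,0,0,0,10.6],[0,0,0,0,10.6],[0,0,0,0,10.6]]'
python3 - <<'E'
from h import *
np.set_printoptions(precision=4,suppress=True)
s=ctrl.get_state();print(s["eef_pos"],R.from_quat(s["tcp_rot"]).as_matrix(),s["qpos"])
p=cam("wrist");save(p,"pics/w1.png")
r,q=fit(p,(.465,.11),.05,.014,.03,white);print(r,len(q),np.percentile(q[:,2],[10,50,90]))
for r in ctrl.tip_of("fob_center",p)[:2]: print(r,atz(p,r["at"],.02),dep(p,r["at"]))
E
```

```text
time: 1.52
eef_pos: [0.5237, 0.0755, 0.2012]
tcp_rot: [0.707, 0.707, 0.0, 0.0]
contact_force: [-0.5, -0.1, 0.6]
opening: 1.002
finger_force: 0.0
time: 1.93
eef_pos: [0.4615, 0.1106, 0.1706]
tcp_rot: [0.784, 0.621, -0.0, -0.0]
contact_force: [1.0, 0.3, 1.6]
opening: 0.998
finger_force: 0.0
time: 2.35
eef_pos: [0.463, 0.1101, 0.1716]
tcp_rot: [0.935, 0.356, 0.0, 0.0]
contact_force: [-0.5, -0.4, -0.8]
opening: 0.998
finger_force: 0.0
time: 2.68
eef_pos: [0.463, 0.11, 0.1715]
tcp_rot: [0.962, 0.271, 0.0, 0.0]
contact_force: [-0.3, 0.5, -0.2]
opening: 1.002
finger_force: 0.0
[0.463  0.11   0.1715] [[ 0.8526  0.5226  0.0004]
 [ 0.5226 -0.8526 -0.    ]
 [ 0.0003  0.0002 -1.    ]] [ 0.0197 -0.1025  2.1088 -0.      1.135   1.0406]
((467.0224609375, 112.91159057617188), (75.76261138916016, 35.65117263793945), 31.29589080810547) 3726 [0.0209 0.0223 0.0233]
{'at': [442.7, 422.8], 'score': 0.85} [ 0.3548 -0.0805  0.02  ] [ 0.3526 -0.0836  0.0162]
{'at': [320.4, 216.1], 'score': 0.77} [0.4606 0.1112 0.02  ] [0.4612 0.1116 0.0225]
```

View pics/w1.png

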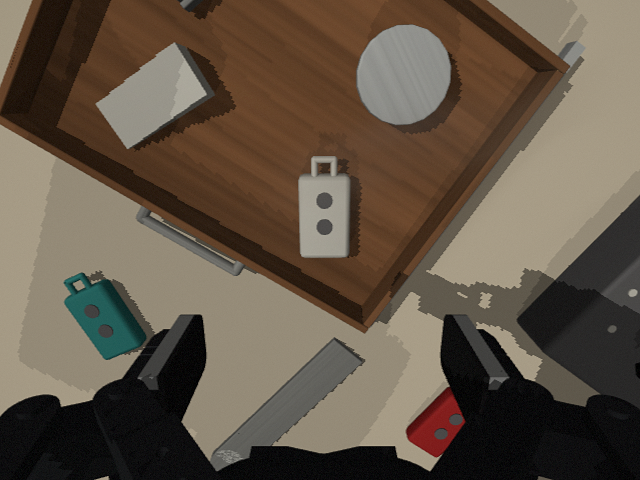

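The wrist picture shows the white fob centred between the fingers at (325,215), buttons up and loop pointing up the image. The tray wall is close on the lower left, so I'll go down with the fingers part closed.

```bash
python3 -m inch '[[0.35,0,0,0.03,0],[0.35,0,0,0.06,0],[0.35,0,0,0.09,0],[0.35,0,0,0.12,0],[0.35,0,0,0.135,0]]' 40 && python3 -m inch '[[0.35,0,0,0.01,0],[0.35,0,0,0.02,0],[0.35,0,0,0.03,0],[0.35,0,0,0.03,0]]' && python3 -m inch '[[0.65,0,0,0,0],[0.65,0,0,0,0],[0.65,0,0,0,0],[0.65,0,0,0,0],[0.65,0,0,0,0]]' 40
```

```text
time: 3.2
eef_pos: [0.4605, 0.1099, 0.0329]
tcp_rot: [0.963, 0.271, -0.003, -0.001]
contact_force: [-0.6, 0.7, -0.1]
opening: 0.656
finger_force: 0.0
time: 3.53
eef_pos: [0.4624, 0.11, 0.0052]
tcp_rot: [0.963, 0.271, -0.001, -0.0]
contact_force: [-1.1, 0.0, -0.3]
opening: 0.652
finger_force: 0.0
time: 3.95
eef_pos: [0.4638, 0.1101, 0.0072]
tcp_rot: [0.963, 0.271, 0.001, 0.0]
contact_force: [0.8, -0.1, 2.2]
opening: 0.438
finger_force: 40.4
```

```bash
python3 -m inch '[[0.65,0,0,-0.02,0],[0.65,0,0,-0.05,0],[0.65,0,0,-0.085,0],[0.65,0,0,-0.12,0],[0.65,0,0,-0.155,0]]' && python3 -m inch '[[0.65,-0.01,0.027,0,0],[0.65,-0.021,0.055,0,0],[0.65,-0.032,0.085,0,0],[0.65,-0.045,0.12,0,0],[0.65,-0.058,0.152,0,0]]' && python3 -m inch '[[0.65,-0.013,0.034,0,0],[0.65,-0.026,0.068,0,0],[0.65,-0.039,0.102,0,0],[0.65,-0.052,0.136,0,0],[0.65,-0.065,0.17,0,0]]' && python3 -m inch '[[0.65,-0.01,0.025,0,0],[0.65,-0.0187,0.0495,0,0],[0.65,-0.0187,0.0495,0,7],[0.65,-0.0187,0.0495,0,14],[0.65,-0.0187,0.0495,0,21]]' && python3 -m inch '[[0.65,0,0,0,7],[0.65,0,0,0,14],[0.65,0,0,0,15.3],[0.65,0,0,0,15.3],[0.65,0,0,0,15.3]]'
python3 - <<'E'
from h import *
np.set_printoptions(precision=4,suppress=True)
s=ctrl.get_state();print(s["eef_pos"],R.from_quat(s["tcp_rot"]).as_matrix(),s["qpos"])
p=cam("wrist");save(p,"pics/w2.png")
e=s["eef_pos"]
r,q=fit(p,e,.06,e[2]-.01,e[2]+.05,white);print("fob",r,len(q),np.percentile(q[:,2],[1,10,50,90]))
r,q=fit(p,(.54,-.22),.2,.045,.0535);print("console",r)
c=cloud(p);m=(c[...,2]>.0535)&(c[...,2]<.062)&(np.hypot(c[...,0]-.534,c[...,1]+.28)<.055);print("walls",cv2.minAreaRect((c[m][:,:2]*1000).astype(np.float32)),m.sum())
r,q=fit(p,(.52,-.155),.075,.082,.1);print("lever",r,len(q))
E
```

```text
time: 4.37
eef_pos: [0.4624, 0.11, 0.1628]
tcp_rot: [0.963, 0.271, -0.0, -0.0]
contact_force: [0.3, -0.2, -1.4]
opening: 0.436
finger_force: 40.3
time: 4.78
eef_pos: [0.4927, -0.0514, 0.1616]
tcp_rot: [0.963, 0.271, 0.0, 0.0]
contact_force: [0.3, -0.4, -0.6]
opening: 0.432
finger_force: 40.3
time: 5.2
eef_pos: [0.5256, -0.2306, 0.1612]
tcp_rot: [0.963, 0.27, 0.0, -0.0]
contact_force: [1.7, 0.6, -0.1]
opening: 0.431
finger_force: 40.3
time: 5.62
eef_pos: [0.5352, -0.2815, 0.1609]
tcp_rot: [0.996, 0.087, -0.0, -0.0]
contact_force: [-0.5, 0.0, -0.1]
opening: 0.431
finger_force: 40.4
time: 6.03
eef_pos: [0.5355, -0.2808, 0.1613]
tcp_rot: [0.999, -0.041, -0.0, -0.0]
contact_force: [0.6, -0.1, -1.0]
opening: 0.431
finger_force: 40.4
[ 0.5355 -0.2808  0.1613] [[ 0.9966 -0.0828 -0.0001]
 [-0.0828 -0.9966  0.0001]
 [-0.0002 -0.0001 -1.    ]] [-0.6505  0.1995  1.8142 -0.      1.1281  1.0032]
fob ((513.5466918945312, -277.930908203125), (36.564998626708984, 25.975610733032227), 85.26368713378906) 4442 [0.1741 0.1756 0.1764 0.1772]
console ((538.6245727539062, -212.15737915039062), (250.2940673828125, 169.01593017578125), 85.2168960571289)
walls ((563.29345703125, -284.20751953125), (56.15166091918945, 20.413373947143555), 84.96955108642578) 1417
lever ((521.2169799804688, -160.1953887939453), (12.28890323638916, 77.74943542480469), 49.91204833984375) 2806
```

View pics/w2.png

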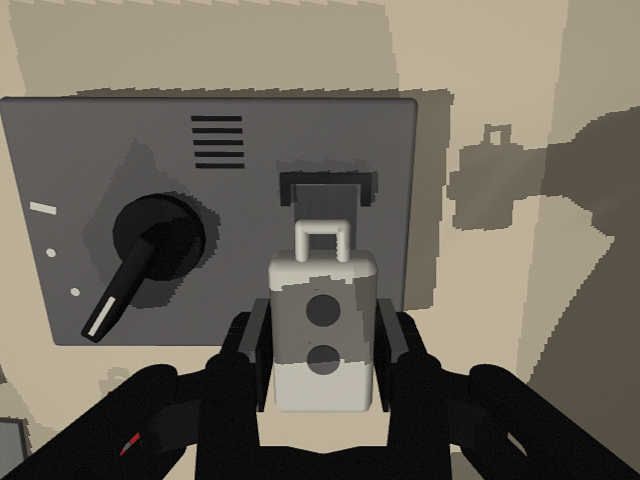

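The wrist picture shows the fob held square between the pads at (323,330), loop toward the far end wall at (325,185). The far wall is centred on the fob, and the lever is at rest on the left.

```bash
python3 -m inch '[[0.65,0.0005,0.001,0.03,0],[0.65,0.0005,0.001,0.06,0],[0.65,0.0005,0.001,0.085,0],[0.65,0.0005,0.001,0.098,0],[0.65,0.0005,0.001,0.098,0]]' && python3 -m inch '[[0.65,0,0,0.004,0],[0.65,0,0,0.008,0],[0.65,0,0,0.0115,0],[0.65,0,0,0.0115,0]]'
python3 -c "
from h import *
p=cam('side');save(p,'pics/s2.png')
cv2.imwrite('pics/s2c.png',cv2.resize(p['pixels'][100:260,200:400,::-1],None,fx=4,fy=4)[:600])"
```

```text
time: 6.5
eef_pos: [0.5337, -0.2802, 0.0594]
tcp_rot: [0.999, -0.042, -0.003, -0.002]
contact_force: [-0.8, 1.2, -0.2]
opening: 0.434
finger_force: 40.3
time: 6.83
eef_pos: [0.5364, -0.2823, 0.0525]
tcp_rot: [0.999, -0.043, 0.001, 0.0]
contact_force: [-0.5, 0.1, -0.6]
opening: 0.432
finger_force: 40.3
```

View pics/s2c.png

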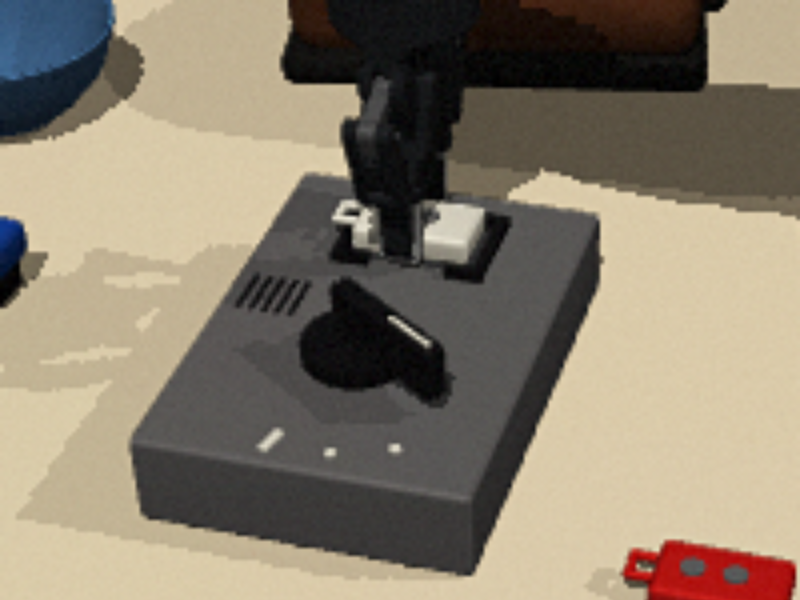

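The crop shows the fob inside the cradle walls at (420,230), loop over the far end wall. I'll release it, lift, and check.

```bash
python3 -m inch '[[0.5,0,0,0,0],[0.4,0,0,0,0],[0.3,0,0,0,0],[0.3,0,0,0,0]]' && python3 -m inch '[[0.3,0,0,-0.02,0],[0.3,0,0,-0.045,0],[0.3,0,0,-0.075,0],[0.3,0,0,-0.11,0],[0.3,0,0,-0.11,0]]' && python3 -m inch '[[0.3,-0.04,0,0,0],[0.3,-0.06,0,0,0],[0.3,-0.06,0,0,0]]'
python3 - <<'E'
from h import *
np.set_printoptions(precision=4,suppress=True)
s=ctrl.get_state();print(s["eef_pos"],R.from_quat(s["tcp_rot"]).as_matrix())
p=cam("wrist");save(p,"pics/w3.png")
r,q=fit(p,(.534,-.281),.06,.062,.075,lambda a:a.min(-1)>40);print("fob",r,len(q),np.percentile(q[:,2],[10,50,90]))
c=cloud(p);m=(c[...,2]>.0535)&(c[...,2]<.060)&(np.hypot(c[...,0]-.534,c[...,1]+.28)<.055)&dark(p["pixels"].astype(int));print("walls",cv2.minAreaRect((c[m][:,:2]*1000).astype(np.float32)),m.sum())
r,q=fit(p,(.52,-.155),.075,.082,.1);print("lever",r,len(q),np.median(q[:,2]))
for n in["dial_axis","lever_grip"]:
  for r in ctrl.tip_of(n,p)[:1]: print(n,r,atz(p,r["at"],.076))
E
```

```text
time: 7.22
eef_pos: [0.5362, -0.2821, 0.0522]
tcp_rot: [0.999, -0.043, 0.0, 0.0]
contact_force: [0.1, 0.9, 0.4]
opening: 0.703
finger_force: 0.0
time: 7.63
eef_pos: [0.5398, -0.2846, 0.1707]
tcp_rot: [0.999, -0.043, 0.006, 0.004]
contact_force: [0.9, -1.6, 1.6]
opening: 0.7
finger_force: 0.0
time: 7.88
eef_pos: [0.4733, -0.2759, 0.161]
tcp_rot: [0.999, -0.043, -0.001, -0.001]
contact_force: [0.3, -0.8, -0.6]
opening: 0.698
finger_force: 0.0
[ 0.4733 -0.2759  0.161 ] [[ 0.9963 -0.0864 -0.0027]
 [-0.0864 -0.9963  0.0014]
 [-0.0028 -0.0012 -1.    ]]
fob ((539.8117065429688, -282.286865234375), (37.94296646118164, 77.28431701660156), 85.53852844238281) 8178 [0.0644 0.0663 0.0675]
walls ((531.9508056640625, -281.6683349609375), (56.17586898803711, 82.1943588256836), 85.06587219238281) 3013
lever ((521.0820922851562, -160.42694091796875), (12.827502250671387, 77.5179443359375), 49.93525314331055) 3826 0.09008377448584899
dial_axis {'at': [130.1, 143.3], 'score': 0.57} [ 0.5398 -0.1764  0.076 ]
lever_grip {'at': [93.5, 211.5], 'score': 0.75} [ 0.5039 -0.1465  0.076 ]
```

View pics/w3.png

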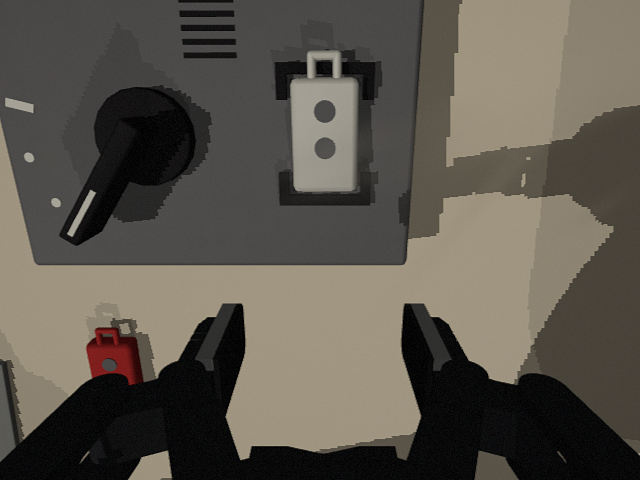

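The wrist picture shows the fob seated flat between both end walls at (325,135), buttons up. The lever is still at rest, running from (70,235) to (145,135). Next I turn the tool 145° back to grip the lever.

```bash
for i in 1; do python3 -m inch '[[0.3,0,0,0,-7],[0.3,0,0,0,-14],[0.3,0,0,0,-21],[0.3,0,0,0,-28],[0.3,0,0,0,-35]]'; python3 -m inch '[[0.3,0,0,0,-7],[0.3,0,0,0,-14],[0.3,0,0,0,-21],[0.3,0,0,0,-28],[0.3,0,0,0,-35]]';  python3 -m inch '[[0.3,0,0,0,-7],[0.3,0,0,0,-14],[0.3,0,0,0,-21],[0.3,0,0,0,-28],[0.3,0,0,0,-35]]';  python3 -m inch '[[0.3,0,0,0,-7],[0.3,0,0,0,-14],[0.3,0,0,0,-21],[0.3,0,0,0,-28],[0.3,0,0,0,-35]]';  python3 -m inch '[[0.3,0,0,0,-5],[0.3,0,0,0,-5],[0.3,0,0,0,-5],[0.3,0,0,0,-5]]'; done | tail -6
python3 - <<'E'
from h import *
s=ctrl.get_state();e=np.array(s["eef_pos"]);M=R.from_quat(s["tcp_rot"]).as_matrix()
print(e,M,s["qpos"]);print(M.T@(np.array([.5022,-.1436,.060])-e))
E
```

```text
time: 10.03
eef_pos: [0.4768, -0.2769, 0.1619]
tcp_rot: [0.342, 0.94, -0.0, 0.0]
contact_force: [0.1, 0.3, -0.6]
opening: 0.696
finger_force: 0.0
[ 0.47678216 -0.27690751  0.16191136] [[-7.66168911e-01  6.42639158e-01  3.36144700e-04]
 [ 6.42639137e-01  7.66168981e-01 -1.80546550e-04]
 [-3.73569924e-04  7.76905865e-05 -9.99999927e-01]] [-7.10247009e-01  8.35964016e-02  1.94308154e+00  9.16587313e-05
  1.11454212e+00 -1.58314576e+00]
[0.06623234 0.11846266 0.10189582]
```

```bash
python3 -m inch '[[0.3,0.02,0.03,0,0],[0.3,0.035,0.06,0,0],[0.3,0.05,0.09,0,0],[0.3,0.066,0.1185,0,0],[0.3,0.066,0.1185,0,0]]' && python3 -m inch '[[0.3,0,0,0.03,0],[0.3,0,0,0.06,0],[0.3,0,0,0.085,0],[0.3,0,0,0.102,0],[0.3,0,0,0.102,0]]' && python3 -m inch '[[0.95,0,0,0,0],[0.95,0,0,0,0],[0.95,0,0,0,0],[0.95,0,0,0,0],[0.95,0,0,0,0]]' 60
python3 -c "
from h import *
p=cam('side');cv2.imwrite('pics/s3c.png',cv2.resize(p['pixels'][100:260,200:400,::-1],None,fx=3,fy=3))"
```

```text
time: 10.45
eef_pos: [0.5021, -0.139, 0.1617]
tcp_rot: [0.34, 0.941, 0.001, -0.0]
contact_force: [-0.4, 0.0, -0.3]
opening: 0.703
finger_force: 0.0
time: 10.87
eef_pos: [0.4987, -0.1424, 0.0556]
tcp_rot: [0.342, 0.94, 0.0, -0.004]
contact_force: [-0.3, 0.2, 0.2]
opening: 0.698
finger_force: 0.0
time: 11.28
eef_pos: [0.5027, -0.1444, 0.0617]
tcp_rot: [0.341, 0.94, -0.0, 0.002]
contact_force: [-1.8, -0.5, 3.5]
opening: 0.131
finger_force: 60.0
```

View pics/s3c.png

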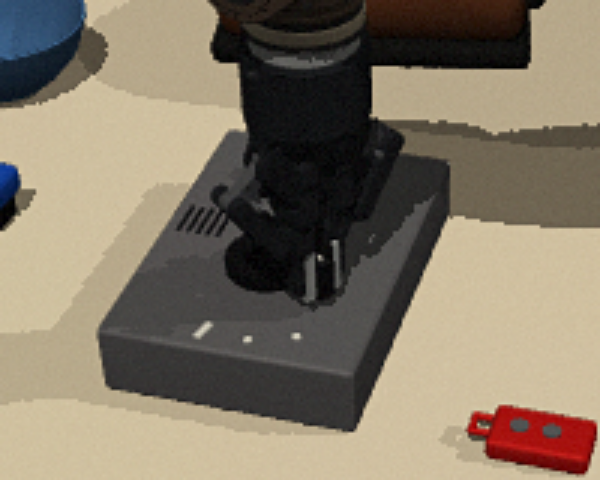

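The crop shows the pads closed on the lever's outer half at (320,275). The opening reads about 11 mm, so it is gripped. Now the arc, in steps of 4°.

```bash
python3 -m inch '[[0.95,-0.0001,0.0036,0,4],[0.95,-0.0005,0.0072,0,8],[0.95,-0.0011,0.0108,0,12],[0.95,-0.002,0.0143,0,16],[0.95,-0.0031,0.0178,0,20]]' 80 && python3 -m inch '[[0.95,-0.0001,0.0036,0,4],[0.95,-0.0005,0.0072,0,8],[0.95,-0.0011,0.0108,0,12],[0.95,-0.002,0.0143,0,16],[0.95,-0.0031,0.0178,0,20]]' && python3 -c "
from h import *
s=ctrl.get_state();d=np.array(s['eef_pos'])[:2]-[.542,-.177];print(np.hypot(*d),140-np.degrees(np.arctan2(d[1],d[0])),s['qpos'],s['wrist_torque'])"
```

```text
time: 11.75
eef_pos: [0.5165, -0.1328, 0.0618]
tcp_rot: [0.5, 0.866, -0.001, 0.002]
contact_force: [-3.3, -2.1, 5.9]
opening: 0.125
finger_force: 81.9
time: 12.17
eef_pos: [0.5332, -0.1267, 0.0617]
tcp_rot: [0.643, 0.766, -0.001, 0.001]
contact_force: [-3.1, -1.8, 6.3]
opening: 0.122
finger_force: 82.0
0.051020522810234156 40.09213191587371 [-0.41759892  0.21452341  2.00453487 -0.00248094  0.92023758 -0.58999826] [-0.54607791  0.48506953 -0.00394114]
```

```bash
python3 -m inch '[[0.95,-0.0001,0.0036,0,4],[0.95,-0.0005,0.0072,0,8],[0.95,-0.0011,0.0108,0,12],[0.95,-0.002,0.0143,0,16],[0.95,-0.0031,0.0178,0,20]]' && python3 -m inch '[[0.95,-0.0001,0.0036,0,4],[0.95,-0.0005,0.0072,0,8],[0.95,-0.0008,0.0092,0,10.2],[0.95,-0.0008,0.0092,0,10.2],[0.95,-0.0008,0.0092,0,10.2]]' && python3 - <<'E'
from h import *
s=ctrl.get_state();d=np.array(s['eef_pos'])[:2]-[.542,-.177];print(np.hypot(*d),140-np.degrees(np.arctan2(d[1],d[0])),s['qpos'])
p=cam("wrist");save(p,"pics/w4.png")
p2=cam("side");cv2.imwrite('pics/s4c.png',cv2.resize(p2['pixels'][100:260,200:400,::-1],None,fx=3,fy=3))
c=cloud(p);e=s['eef_pos']
for p in(p,p2):
  try:
    r,q=fit(p,(.534,-.281),.06,.060,.078,lambda a:a.min(-1)>40);print("fob",r,len(q))
  except Exception as x: print(x)
E
```

```text
time: 12.58
eef_pos: [0.5509, -0.1268, 0.0617]
tcp_rot: [0.766, 0.643, -0.001, 0.001]
contact_force: [-3.7, -3.2, 6.8]
opening: 0.123
finger_force: 82.0
time: 13.0
eef_pos: [0.5596, -0.129, 0.0617]
tcp_rot: [0.819, 0.574, -0.001, 0.001]
contact_force: [-3.8, -1.5, 7.6]
opening: 0.127
finger_force: 82.2
0.05108292403052314 70.12207115527536 [-0.4021919   0.26711277  1.93957754 -0.00299936  0.93435392 -0.05126174]
attempt to get argmax of an empty sequence
fob ((533.8804321289062, -280.1105041503906), (40.237979888916016, 63.26692199707031), 83.66345977783203) 297
```

View pics/w4.png

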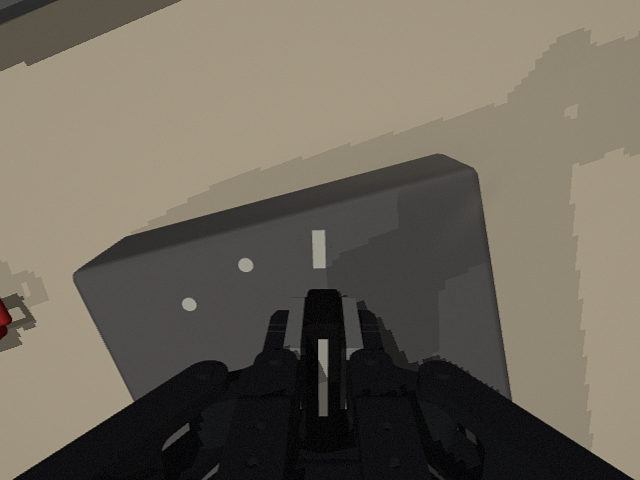

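View pics/s4c.png

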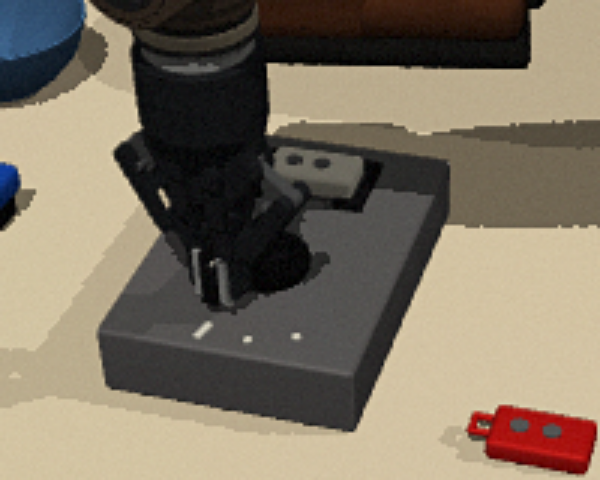

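The lever's white line at (322,375) points straight at the white bar at (319,250), and the fob still lies in its cradle (side crop, (320,170)). I'll hold briefly, then hand in.

```bash
python3 -m inch '[[0.95,0,0,0,0],[0.95,0,0,0,0],[0.95,0,0,0,0],[0.95,0,0,0,0],[0.95,0,0,0,0]]' && python3 -c "
from plant import ctrl
print(ctrl.sign_off())"
```

```text
time: 13.52
eef_pos: [0.5595, -0.129, 0.0617]
tcp_rot: [0.819, 0.574, -0.001, 0.001]
contact_force: [-4.1, -0.9, 7.2]
opening: 0.122
finger_force: 82.1
the job is handed in; nothing more can be done
None
```

I handed the job in at 13.5 s: the fob lies button side up in the cradle, within about 1 mm of centre when measured after release, and the gripper still holds the dial at the third click (about 1.22 rad, estimated from the gripper's position); the hand-in returned no verdict.

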